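# Clamp a carving blank with the click wrench

## Robot

A 6-joint arm with a two-finger parallel gripper is mounted at the origin on the work surface. World frame = base frame: x ahead of the robot, y to its left, z up, the work surface at z = 0. Lengths are in m, angles in rad, forces in N, time in s.
With the tool pointing down it reaches from about 0.3 to 0.775 m from the base axis. Payload 14.6 kg.
Tool frame: the origin (TCP) lies on the centre line of the jaws, within the pads' length; the fingertips stand 14 mm ahead of it and the grasp point (between the pads) lies 5 mm behind it; z points along the fingers, y is the line along which they close (so a half turn about z gives the same grasp; the last joint's range is limited). The gripper opens to 94 mm and grips with 3 to 60 N. Pads are 16 mm wide; open, the fingers measure 119 mm over their backs; the gripper's body (75 mm by 177 mm) begins 78 mm behind the grasp point.
Start: joints at [1.237, 0.3, 1.521, -0, 1.321, -0.067], TCP at [0.145, 0.531, 0.219] pointing down, gripper open.
Joint ranges: [-3.03, 3.03], [-0.79, 2.21], [0.23, 2.52], [-1.04, 4.18], [0, 3.07], [-2.55, 2.55]. Speed limits (rad/s): [2.22, 2.22, 2.57, 3.14, 3.14, 3.14].

## Interface

Orientations are given as a unit quaternion [x, y, z, w].
In Python, from workcell import env gives the robot as it stands.
- The arm moves only by the shell command python3 -m handwheel 'ROWS' [FORCE]. ROWS is JSON, a list of rows, each an object with "fingers": the gripper command: -1 is fully open, 1 is shut, values between are in proportion; "delta_pos": the shift along the tool's x, y, z in cm, a list of three; "turn": the turn about the tool's z in rad. A call has 1 to 12 rows; each row is the pose to reach, as a shift and turn from the pose commanded when the call began, along the tool's axes at that moment; what a row does not reach only later rows make up. A row lasts 1/10 s, in which the tool goes at most 50 mm and 8.59 degrees, less where a joint would pass 70% of its speed; a pose out of reach is approached as far as the arm can. A call with a gripper value outside its range is refused whole. The fingers move at their own pace and stop on an object; FORCE is the grip in N (left out, the last holds). Time passes only in rows, so rows that repeat a pose let the fingers close. It gives the time, the measured TCP pose, the force, the opening and the grip force at its end, in the units of the state.
- env.sense(): the state, without advancing time (a new reading comes with each control period).
- env.camera(name): name is "scene" or "top"; returns (picture, depth): 384x512x3 uint8, red, green, blue; 384x512 float32, m along the optical axis (not along the pixel's ray), 0 where there is no reading.
- env.camera_info(name): a dict with "intrinsics" (3x3 intrinsics, pixels), "distortion" ([k1, k2, p1, p2, k3] as OpenCV has them; the pictures are not rectified), "rvec" (rotation vector, rad) and "tvec" (3), from world to camera coordinates, as OpenCV has them. Camera axes: x right, y down, z forward; pixel columns grow to the right and rows downward; lengths in m; the calibration is good to about 2 mm. A picture is of the moment at which its call begins. camera_info takes no time and is no camera call.
- env.sign_off(): hands the job in; it is judged then, once.
The state is a dict: "time": time; "joint_pos": joint angles; "dq": joint speeds; "joint_efforts": joint torques, N m; "tcp_pos": TCP position; "ee_rot": TCP orientation; "wrist_force": force on the tool from outside, world axes, zero at the start; "torque": the same for the moment, N m; "gripper_width": finger opening in m; "grip_force": force on a finger pad.
Only numpy, scipy, OpenCV 4.12 (cv2) and the standard library are available. Lean on these libraries where they do the work, as an engineer would, in place of code of your own. Each camera call takes 0.05 s, during which the arm holds its last target. There are 200 camera calls.

## Task

Slide the wooden blank along the clamp's bed until its round end rests against the end stop, then swing the clamp's click wrench clockwise (seen from above) until it breaks over with a click, and stop at once: do not push the handle on to the end of its free swing and do not crush the wood. Let go of the wrench, leave the blank clamped against the stop, and do not disturb the other things on the bench.

Things in the scene. Friction and masses are not known exactly. Their poses are not given: they have to be found in the camera images.
- clamp: carver's hold-down clamp, fixed to the bench. Origin on the bench top below the vertical screw axis. Wooden bed, top 20 mm up, y -210 to +90, x -55 to +55 mm. Two fences along y (tops 32 mm up, 46 mm apart, y -200 to +60 mm) guide the blank. A steel column at x +85 mm carries an arm (38 mm wide, top 122 mm up) to the screw axis; nothing stands over the bed below y -25 mm
- end_stop (a point): middle of the end stop's flat face, at y +60 mm in the clamp's frame, 38 mm above the bench; the stop is a dark wooden cross block on the bed, 90 mm wide, top 56 mm above the bench; the blank slides towards it along the clamp's +y
- blank: loose light wooden neck blank, 190 mm long (its y), 40 wide, 36 high, about 180 g, lying on the bed between the fences. Origin: centre of its underside. Round end (radius 20) at y +95 mm, towards the stop; flat end at y -95 mm. It starts 40 to 90 mm short of the stop; home, its origin is at y -35 mm in the clamp's frame
- pad: round cork-faced clamp pad, radius 19 mm, on the screw axis below the arm; origin: centre of its lower face. It starts 3 to 6 mm above the blank's top and goes down 8 mm per radian that the wrench is turned clockwise (from above). The foot is springy, 20 N per mm. Above 130 N the wood is crushed
- wrench_head (a point): centre of the round steel wrench head (42 mm across) that turns the screw, on the screw axis, 147 mm above the bench; its top cap ends 168 mm up. z up; x along the wrench, where the handle points while not broken over. It turns with the screw, which stays where it is left
- wrench_handle (a point): point on the axis of the wrench's level round grip (22 mm thick, dark), 140 mm from the screw axis, 147 mm above the bench; the grip spans 95 to 180 mm from the axis. x outward, z up. It starts towards the clamp's -x side (176 to 200 deg from the clamp's x axis) and tightens clockwise seen from above, towards the clamp's +y side, 0.6 to 1.6 rad in all, over free space
- wrench: the click wrench's handle (origin on the screw axis). Force across it at 140 mm: about 6 N of drag while moving (less at rest), then, the pad on the wood, rising to a preset 8 to 12 N, unknown in each run. There it clicks: the handle alone swings on, the head stands still, the force falls by a third in 0.1 rad. Its swing ends hard at 0.2 rad; never go past 0.16. Let go, it springs back in line
- chisel: wood chisel lying flat, about 230 x 26 mm, near the clamp; origin under the middle of it; leave alone
- gouge: slim gouge lying flat, about 225 x 24 mm; leave alone
- mallet: wooden mallet lying down, head 72 mm across, 240 mm long; leave alone
- offcut: small wood offcut 70 x 45 x 30 mm beside the clamp; leave alone
- spare_blank: a second, wider wooden blank, 172 x 45 x 36 mm, lying on the bench away from the clamp; leave alone
- glue: glue bottle, 60 mm across, 150 mm tall, upright; leave alone
- brush: small hand brush lying on the bench; leave alone
Mind the look-alikes: they are no part of the job. What is shaped like the blank but green is not meant.

How it is judged:
On the way, in this order (a step that is already met when the one before it is completed fails the run):
1. the blank lies on the bed with its round end against the end stop (within 4.5 mm), the wrench not yet clicked (y of blank in the frame of clamp above -0.0395 m and z of blank in the frame of clamp below 0.024 m and angle between the x axis of wrench_handle and the x axis of wrench_head, either way round below 0.05 rad), for 0.2 s.
2. the wrench has broken over by more than 0.06 rad with the pad pressing on the blank, which is home (y of blank in the frame of clamp above -0.0395 m and z of blank in the frame of clamp below 0.024 m and contact force between pad and blank above 15 N and angle between the x axis of wrench_handle and the x axis of wrench_head, either way round above 0.06 rad), for 0.05 s.
At the end, for the whole second after the job is handed in: the blank lies at rest on the bed with its round end within 4.5 mm of the end stop, the pad still presses on it with more than 15 N, and the wrench handle, let go, has sprung back in line with its head (within 0.04 rad) (y of blank in the frame of clamp above -0.0395 m and z of blank in the frame of clamp below 0.024 m and contact force between pad and blank above 15 N and angle between the x axis of wrench_handle and the x axis of wrench_head, either way round below 0.04 rad and linear speed of blank below 0.01 m/s); the robot touches nothing.
It fails at once if the handle is swung on past the click: more than 0.16 rad out of line with the head (angle between the x axis of wrench_handle and the x axis of wrench_head, either way round above 0.16 rad).
It fails at once if the wood is crushed: the pad presses on the blank with more than 130 N (contact force between pad and blank above 130 N).
It fails at once if another thing on the bench is moved by more than 25 mm (distance of any of chisel, gouge, mallet, offcut, spare_blank, glue, brush from where it was at the start of the episode above 0.025 m).
It also fails if it takes over 67 s, if anything falls off the work surface, if the arm or the gripper's body presses on something with over 40 N, if the wrist force passes 120 N, or if a joint passes its speed limit or range.

## Working session

There is one attempt and no reset: what is moved stays moved. The work goes in short steps, Python scripts to look and compute and a shell command to move; the robot and the scene stay as the last step left them, time stands still between calls to the robot, and variables do not carry over. Pictures are saved under pics/ and viewed, at most 10 in all, crops included, and the job is handed in when it is done.

```bash
mkdir -p pics; ls; cat > h.py <<'E'
import numpy as np, cv2
from workcell import env
def snap(name):
    im,d=env.camera(name); np.savez(f'{name}.npz',im=im,d=d); return im,d
def cloud(name,d):
    c=env.camera_info(name);K=np.array(c['intrinsics'],float);D=np.array(c['distortion'],float)
    h,w=d.shape;u,v=np.meshgrid(np.arange(w),np.arange(h))
    p=cv2.undistortPoints(np.stack([u,v],-1).reshape(-1,1,2).astype(float),K,D).reshape(h,w,2)
    P=np.dstack([p*d[...,None],d]);R=cv2.Rodrigues(np.array(c['rvec'],float))[0]
    W=(P-np.array(c['tvec'],float).reshape(3))@R; W[d<=0]=np.nan; return W
E
python3 - <<'E'
from h import *
print(env.sense())
for n in('scene','top'):
    im,d=snap(n); cv2.imwrite(f'pics/{n}0.png',cv2.resize(im[...,::-1],(800,600),interpolation=cv2.INTER_CUBIC)); print(n,env.camera_info(n))
E
```

```text
pics
{'time': 0.0, 'joint_pos': array([ 1.23743168e+00,  3.00457436e-01,  1.52158966e+00,  4.96185279e-06,
        1.32068162e+00, -6.65978386e-02]), 'dq': array([ 4.33185348e-04,  1.37651528e-03, -2.43579630e-04,  1.03854208e-04,
       -5.05011521e-05, -1.72793672e-03]), 'joint_efforts': array([ 3.50549679e-03, -5.31814384e+01, -3.52730405e+01,  7.09880982e-02,
        2.44872255e-02, -8.48633658e-05]), 'tcp_pos': array([0.14490763, 0.53031277, 0.21889018]), 'ee_rot': array([ 1.32988836e-01,  9.91117373e-01, -5.56230779e-04, -1.15194952e-04]), 'wrist_force': array([-0.56063872, -0.44556325,  0.55885582]), 'torque': array([-0.01152307,  0.00610128, -0.02444949]), 'grip_force': 0.0, 'gripper_width': 0.09407705142012278}
scene {'intrinsics': array([[438.6076753 ,   0.        , 261.63717181],
       [  0.        , 438.6076753 , 196.33098407],
       [  0.        ,   0.        ,   1.        ]]), 'distortion': array([-0.1099899,  0.       ,  0.       ,  0.       ,  0.       ]), 'rvec': array([ 0.96585435,  2.27431936, -1.21790517]), 'tvec': array([ 0.34810465, -0.09576125,  1.8508076 ])}
top {'intrinsics': array([[399.69358273,   0.        , 253.20456128],
       [  0.        , 399.69358273, 187.55759066],
       [  0.        ,   0.        ,   1.        ]]), 'distortion': array([0.04508315, 0.        , 0.        , 0.        , 0.        ]), 'rvec': array([ 2.12625886, -2.09986999,  0.18059478]), 'tvec': array([0.02125931, 0.49455342, 1.24819499])}
```

View pics/scene0.png

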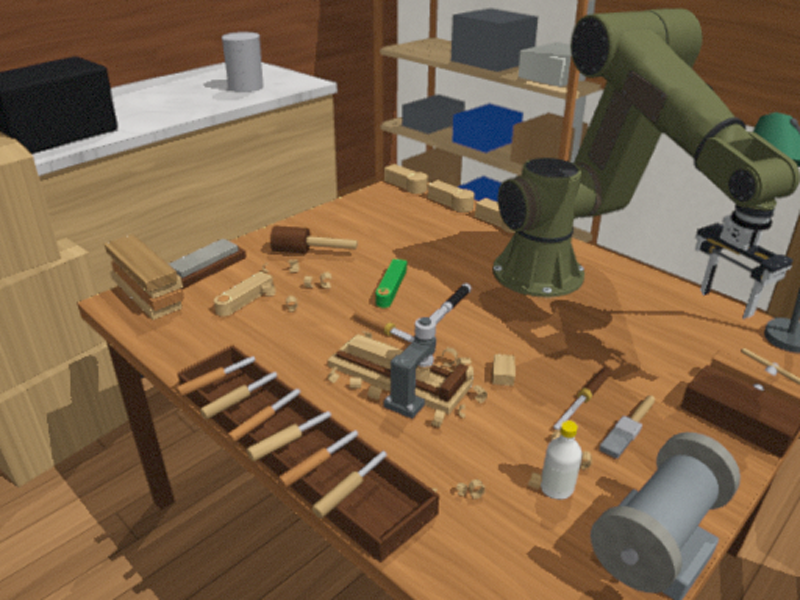

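View pics/top0.png

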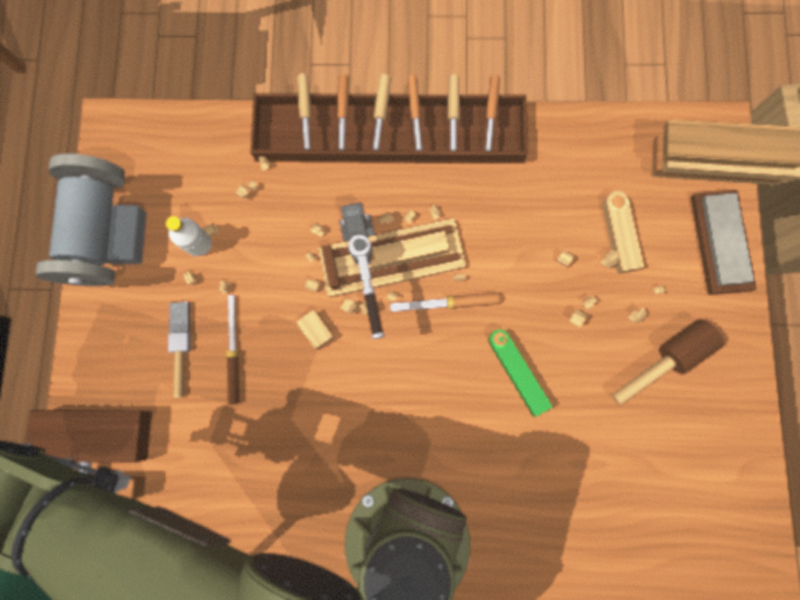

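The scene view shows the clamp at about (420,360). In the top view, the stop is dark at (330,268), the clamp's bed runs right to (465,245), the wrench head is at (360,245) and the black grip ends at (377,335). Blank candidates in the top view:
- The light block between the fences at (420,245) fits: it lies on the bed.
- The green piece at (520,370) is a look-alike.
- The pale piece at (627,230) is the spare blank, away from the clamp.

Next I measure from the point cloud and crop the clamp.

```bash
python3 - <<'E'
from h import *
z=np.load('top.npz');im,d=z['im'],z['d'];W=cloud('top',d)
r=slice(125,225);c=slice(195,330)
cv2.imwrite('pics/crop1.png',cv2.resize(im[r,c,::-1],None,fx=5.5,fy=5.5,interpolation=cv2.INTER_CUBIC))
w=W[r,c].reshape(-1,3);col=im[r,c].reshape(-1,3).astype(int)
def st(n,m): 
    q=w[m]; print(n,m.sum(),np.round(np.median(q,0),4),np.round(q.min(0),4),np.round(q.max(0),4))
    return q
st('cap',(w[:,2]>.16)&(w[:,2]<.175))
g=(w[:,2]>.14)&(w[:,2]<.172)&(col.max(1)<75)
q=st('grip',g); 
h=(w[:,2]>.13)&(w[:,2]<.175);q=st('wrench all',h);mm,_,vv=np.linalg.svd(q[:,:2]-q[:,:2].mean(0),full_matrices=False);print('dir',vv[0])
q=st('stop/blank 50-62',(w[:,2]>.049)&(w[:,2]<.064))
np.set_printoptions(suppress=True)
dark=col.sum(1)<200
q=st('stop',(w[:,2]>.049)&(w[:,2]<.064)&dark);print(cv2.minAreaRect((q[:,:2]*1000).astype(np.float32)))
q=st('blank',(w[:,2]>.049)&(w[:,2]<.064)&(col.sum(1)>300));print(cv2.minAreaRect((q[:,:2]*1000).astype(np.float32)))
q=st('arm',(w[:,2]>.112)&(w[:,2]<.13))
q=st('bedlevel',(w[:,2]>.014)&(w[:,2]<.04));print(cv2.minAreaRect((q[:,:2]*1000).astype(np.float32)))
E
```

```text
return _methods._mean(a, axis=axis, dtype=dtype,
  ret = um.true_divide(
Traceback (most recent call last):
ValueError: zero-size array to reduction operation minimum which has no identity
```

View pics/crop1.png

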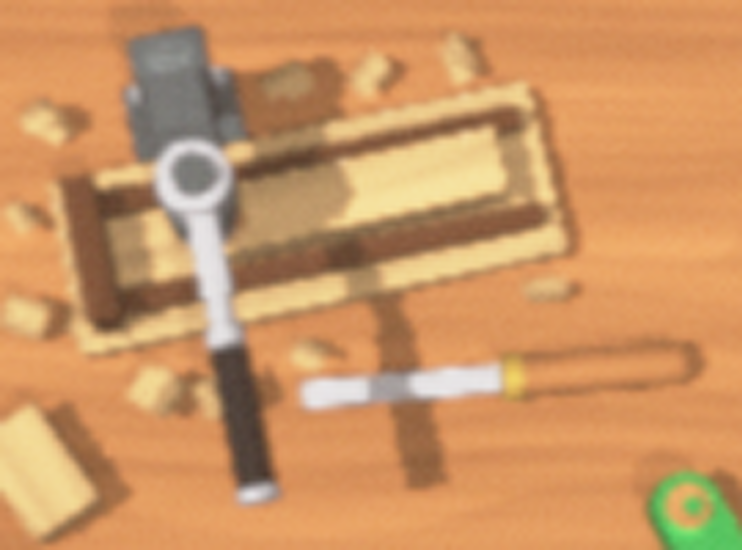

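The crop shows the clamp: screw cap at (193,175), grip end at (257,490), stop face at about (100,250), the blank's flat end near (503,155) and the fences' right ends at (522,118) and (548,213). I'll intersect rays with the known heights.

```bash
cat >> h.py <<'E'
def at(name,uv,zs):
    c=env.camera_info(name);K=np.array(c['intrinsics'],float);D=np.array(c['distortion'],float)
    R=cv2.Rodrigues(np.array(c['rvec'],float))[0];C=-R.T@np.array(c['tvec'],float).reshape(3)
    p=cv2.undistortPoints(np.array(uv,float).reshape(-1,1,2),K,D).reshape(-1,2)
    r=np.c_[p,np.ones(len(p))]@R; return C+r*((np.array(zs,float)-C[2])/r[:,2])[:,None]
E
python3 - <<'E'
from h import *
np.set_printoptions(suppress=True,precision=4)
f=lambda x,y:(195+(x+.5)/5.5-.5,125+(y+.5)/5.5-.5)
n=['cap','gripend','gripstart','fenceR_far','fenceR_near','blank far corner','blank near corner','stop far L','stop near R','bed corner farR','bed nearR','bed nearL','chisel/gouge tip','offcut']
P=at('top',[f(193,175),f(255,484),f(228,352),f(522,118),f(549,214),f(500,128),f(508,192),f(76,180),f(108,325),f(532,90),f(572,248),f(85,352),f(305,395),f(40,470)],[.168,.147,.147,.032,.032,.056,.056,.056,.056,.02,.02,.02,.01,.03])
for a,b in zip(n,P):print(a,b)
W=cloud('top',np.load('top.npz')['d'])
for a,(x,y) in {'cap':(193,175),'grip':(240,420),'blank':(430,180),'stop':(90,250),'bench':(650,450),'bed':(300,300)}.items():
    u,v=map(round,f(x,y));print(a,np.nanmedian(W[v-1:v+2,u-1:u+2].reshape(-1,3),0))
c=P[0,:2];e=P[1,:2];print('handle len',np.linalg.norm(e-c),'ang',np.degrees(np.arctan2(*(e-c)[::-1])))
for a,b in((3,5),(11,10)):
  pass
t=P[10,:2]-P[11,:2];print('bed -y ang',np.degrees(np.arctan2(t[1],t[0])))
E
```

```text
cap [0.5648 0.0964 0.168 ]
gripend [0.3995 0.0605 0.147 ]
gripstart [0.4714 0.0766 0.147 ]
fenceR_far [ 0.6396 -0.0914  0.032 ]
fenceR_near [ 0.5797 -0.1075  0.032 ]
blank far corner [ 0.626  -0.0766  0.056 ]
blank near corner [ 0.5868 -0.0813  0.056 ]
stop far L [0.5917 0.1752 0.056 ]
stop near R [0.504  0.1533 0.056 ]
bed corner farR [ 0.6611 -0.0984  0.02  ]
bed nearR [ 0.5617 -0.1223  0.02  ]
bed nearL [0.4945 0.171  0.02  ]
chisel/gouge tip [0.4714 0.0383 0.01  ]
offcut [0.4212 0.1939 0.03  ]
cap [0.5658 0.0955 0.1685]
grip [0.432  0.0693 0.1589]
blank [ 0.595  -0.0359  0.0567]
stop [0.5491 0.1654 0.0566]
bench [ 0.4432 -0.1711 -0.0006]
bed [0.5285 0.0424 0.0201]
handle len 0.1692341164968937 ang -167.74839696946887
bed -y ang -77.08401188773068
```

```bash
python3 -m handwheel '[{"fingers":1,"delta_pos":[-20,-16,0],"turn":0.4},{"fingers":1,"delta_pos":[-61.7,-49,0],"turn":1.08},{"fingers":1,"delta_pos":[-61.7,-49,0],"turn":1.08},{"fingers":1,"delta_pos":[-61.7,-49,0],"turn":1.08},{"fingers":1,"delta_pos":[-61.7,-49,0],"turn":1.08},{"fingers":1,"delta_pos":[-61.7,-49,0],"turn":1.08},{"fingers":1,"delta_pos":[-61.7,-49,0],"turn":1.08},{"fingers":1,"delta_pos":[-61.7,-49,0],"turn":1.08},{"fingers":1,"delta_pos":[-61.7,-49,0],"turn":1.08},{"fingers":1,"delta_pos":[-61.7,-49,0],"turn":1.08},{"fingers":1,"delta_pos":[-61.7,-49,0],"turn":1.08},{"fingers":1,"delta_pos":[-61.7,-49,0],"turn":1.08}]' 20
```

```text
time: 1.3
tcp_pos: [0.5006, 0.0447, 0.2194]
ee_rot: [0.624, 0.782, -0.0, -0.0]
wrist_force: [0.4, 0.9, 1.1]
gripper_width: 0.0025
grip_force: 0.0
```

```bash
python3 -m handwheel '[{"fingers":1,"delta_pos":[-17,7.4,0],"turn":0},{"fingers":1,"delta_pos":[-17,7.4,0],"turn":0},{"fingers":1,"delta_pos":[-17,7.4,0],"turn":0},{"fingers":1,"delta_pos":[-17,7.4,0],"turn":0},{"fingers":1,"delta_pos":[-17,7.4,0],"turn":0},{"fingers":1,"delta_pos":[-17,7.4,0],"turn":0},{"fingers":1,"delta_pos":[-17,7.4,0],"turn":0}]'; python3 - <<'E'
from h import *
im,d=snap('scene'); W=cloud('scene',d)
cv2.imwrite('pics/s1.png',cv2.resize(im[190:290,190:330,::-1],None,fx=5.5,fy=5.5,interpolation=cv2.INTER_CUBIC))
E
```

```text
time: 2.0
tcp_pos: [0.6093, -0.1018, 0.2194]
ee_rot: [0.623, 0.782, -0.0, -0.0]
wrist_force: [-0.1, -0.4, 0.0]
gripper_width: 0.0004
grip_force: 0.0
```

View pics/s1.png

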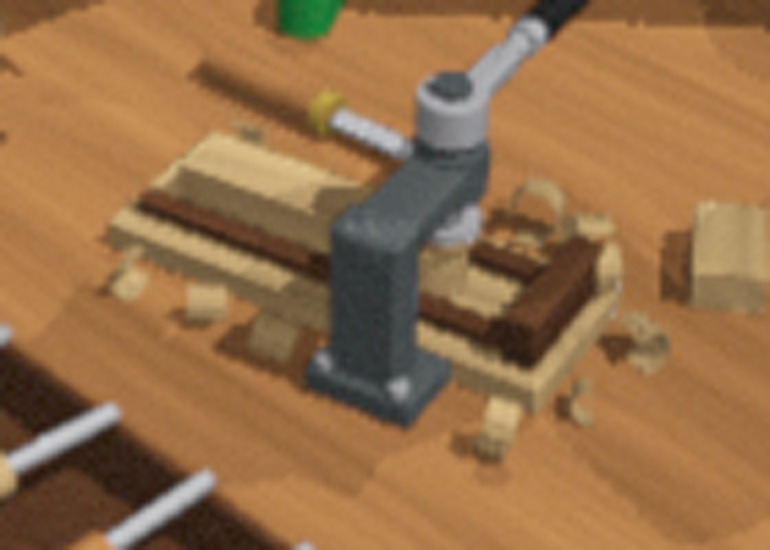

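The crop shows the blank between the fences, with its flat end around (180,165) and its round end under the pad at about (450,265), short of the stop at (520,300). Next I descend behind the flat end.

```bash
python3 -m handwheel '[{"fingers":1,"delta_pos":[-0.4,0.1,5],"turn":0},{"fingers":1,"delta_pos":[-0.4,0.1,10],"turn":0},{"fingers":1,"delta_pos":[-0.4,0.1,14],"turn":0},{"fingers":1,"delta_pos":[-0.4,0.1,15],"turn":0},{"fingers":1,"delta_pos":[-0.4,0.1,15],"turn":0}]';python3 -m handwheel '[{"fingers":1,"delta_pos":[0,0,1],"turn":0},{"fingers":1,"delta_pos":[0,0,2.2],"turn":0},{"fingers":1,"delta_pos":[0,0,2.2],"turn":0},{"fingers":1,"delta_pos":[0,0,2.2],"turn":0}]';python3 - <<'E'
from h import *
im,d=snap('scene')
cv2.imwrite('pics/s2.png',cv2.resize(im[170:280,180:320,::-1],None,fx=5,fy=5,interpolation=cv2.INTER_CUBIC))
E
```

```text
time: 2.55
tcp_pos: [0.6113, -0.1056, 0.0693]
ee_rot: [0.623, 0.782, -0.0, -0.001]
wrist_force: [-0.0, 0.4, 0.4]
gripper_width: 0.0002
grip_force: 0.0
time: 2.95
tcp_pos: [0.6117, -0.1063, 0.0478]
ee_rot: [0.624, 0.782, 0.0, 0.0]
wrist_force: [0.7, 0.1, 0.0]
gripper_width: 0.0003
grip_force: 0.0
```

View pics/s2.png

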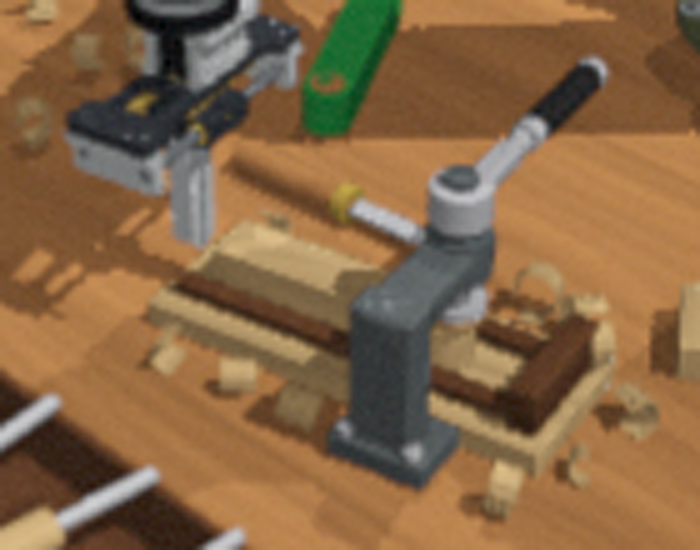

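The finger is behind the blank's flat end (tip at (195,240)), on the groove's line. Now I push along tool +x.

```bash
python3 -m handwheel '[{"fingers":1,"delta_pos":[1,0,0],"turn":0},{"fingers":1,"delta_pos":[2,0,0],"turn":0},{"fingers":1,"delta_pos":[2.5,0,0],"turn":0},{"fingers":1,"delta_pos":[3,0,0],"turn":0}]';python3 -m handwheel '[{"fingers":1,"delta_pos":[0.5,0,0],"turn":0},{"fingers":1,"delta_pos":[1,0,0],"turn":0},{"fingers":1,"delta_pos":[1.5,0,0],"turn":0},{"fingers":1,"delta_pos":[2,0,0],"turn":0},{"fingers":1,"delta_pos":[2.4,0,0],"turn":0}]';python3 -m handwheel '[{"fingers":1,"delta_pos":[0.3,0,0],"turn":0},{"fingers":1,"delta_pos":[0.5,0,0],"turn":0}]'
```

```text
time: 3.4
tcp_pos: [0.6049, -0.0764, 0.0477]
ee_rot: [0.623, 0.782, 0.0, 0.0]
wrist_force: [0.5, -2.1, 1.0]
gripper_width: 0.0008
grip_force: 0.8
time: 3.9
tcp_pos: [0.5995, -0.0533, 0.0475]
ee_rot: [0.624, 0.782, 0.0, 0.0]
wrist_force: [0.2, -2.8, 2.2]
gripper_width: 0.0007
grip_force: 1.1
time: 4.1
tcp_pos: [0.5985, -0.0485, 0.0474]
ee_rot: [0.624, 0.782, -0.0, 0.0]
wrist_force: [0.1, -2.4, 0.9]
gripper_width: 0.0005
grip_force: 1.0
```

```bash
python3 -m handwheel '[{"fingers":1,"delta_pos":[0.3,0,0],"turn":0},{"fingers":1,"delta_pos":[0.6,0,0],"turn":0}]';python3 -m handwheel '[{"fingers":1,"delta_pos":[0.15,0,0],"turn":0},{"fingers":1,"delta_pos":[0.3,0,0],"turn":0}]';python3 -m handwheel '[{"fingers":1,"delta_pos":[0.1,0,0],"turn":0},{"fingers":1,"delta_pos":[0.1,0,0],"turn":0}]'
```

```text
time: 4.3
tcp_pos: [0.5971, -0.0428, 0.0475]
ee_rot: [0.624, 0.782, -0.0, 0.0]
wrist_force: [0.6, -2.4, 2.2]
gripper_width: 0.0004
grip_force: 1.1
time: 4.5
tcp_pos: [0.5964, -0.0399, 0.0474]
ee_rot: [0.624, 0.782, -0.0, -0.0]
wrist_force: [0.9, -2.0, 1.9]
gripper_width: 0.0004
grip_force: 1.0
time: 4.7
tcp_pos: [0.5962, -0.0388, 0.0474]
ee_rot: [0.624, 0.782, 0.0, -0.0]
wrist_force: [0.9, -0.3, 0.3]
gripper_width: 0.0004
grip_force: 0.2
```

```bash
python3 -m handwheel '[{"fingers":1,"delta_pos":[0.15,0,0],"turn":0},{"fingers":1,"delta_pos":[0.3,0,0],"turn":0}]';python3 -m handwheel '[{"fingers":1,"delta_pos":[0.15,0,0],"turn":0},{"fingers":1,"delta_pos":[0.3,0,0],"turn":0}]';python3 -m handwheel '[{"fingers":1,"delta_pos":[0.1,0,0],"turn":0},{"fingers":1,"delta_pos":[0.2,0,0],"turn":0}]'
```

```text
time: 4.9
tcp_pos: [0.5961, -0.0378, 0.0477]
ee_rot: [0.624, 0.782, -0.001, 0.001]
wrist_force: [3.5, -21.9, -1.2]
gripper_width: 0.0005
grip_force: 10.8
time: 5.1
tcp_pos: [0.5964, -0.0374, 0.0483]
ee_rot: [0.624, 0.782, -0.001, 0.004]
wrist_force: [8.6, -39.8, 0.5]
gripper_width: 0.0003
grip_force: 20.0
time: 5.3
tcp_pos: [0.5965, -0.0373, 0.0488]
ee_rot: [0.624, 0.781, -0.002, 0.005]
wrist_force: [9.6, -49.0, 0.5]
gripper_width: 0.0002
grip_force: 24.8
```

The blank is home: the force rose to 50 N and motion stopped. Next I back off, rise and move to the grip's trailing side.

```bash
python3 -m handwheel '[{"fingers":1,"delta_pos":[-1,0,0],"turn":0},{"fingers":1,"delta_pos":[-3,0,0],"turn":0},{"fingers":1,"delta_pos":[-3,0,-5],"turn":0},{"fingers":1,"delta_pos":[-3,0,-10],"turn":0},{"fingers":1,"delta_pos":[-3,0,-15],"turn":0},{"fingers":1,"delta_pos":[-3,0,-15],"turn":0},{"fingers":1,"delta_pos":[-3,0,-15],"turn":0}]'; python3 - <<'E'
from h import *
np.set_printoptions(suppress=True,precision=4)
s=env.sense();R=cv2.Rodrigues(np.array([0,0,0.]))[0]
from scipy.spatial.transform import Rotation as Ro
R=Ro.from_quat(s['ee_rot']).as_matrix()
print(s['time'],s['tcp_pos'],R.T@(np.array([.436,.033,s['tcp_pos'][2]])-s['tcp_pos'])*100)
im,d=snap('top');cv2.imwrite('pics/t2.png',cv2.resize(im[115:225,180:320,::-1],None,fx=5,fy=5,interpolation=cv2.INTER_CUBIC))
E
```

```text
time: 6.0
tcp_pos: [0.6013, -0.0603, 0.198]
ee_rot: [0.624, 0.782, 0.0, 0.001]
wrist_force: [-0.9, 0.1, -0.2]
gripper_width: 0.0003
grip_force: 0.0
6.0 [ 0.6013 -0.0603  0.198 ] [ 12.7668 -14.039   -0.0221]
```

View pics/t2.png

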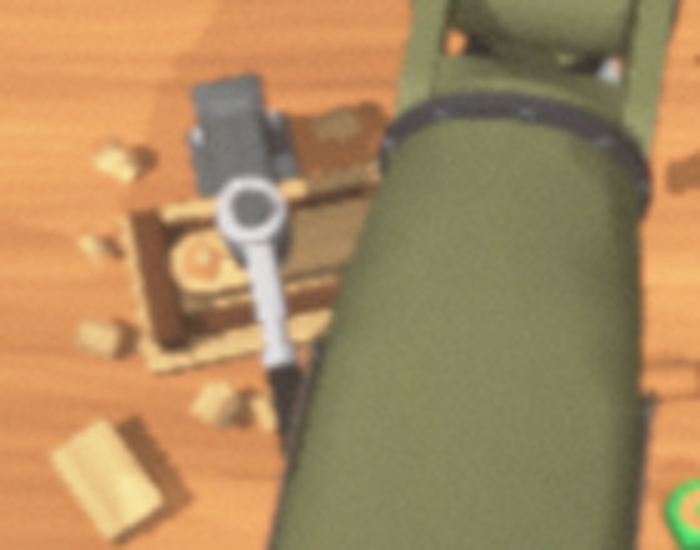

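The round end, at (175,262), now touches the dark stop, and the handle is where it was. Next I go beside the grip.

```bash
python3 -m handwheel '[{"fingers":1,"delta_pos":[3,-4,0],"turn":0},{"fingers":1,"delta_pos":[6,-7.5,0],"turn":0},{"fingers":1,"delta_pos":[9,-11,0],"turn":0},{"fingers":1,"delta_pos":[12.2,-14,0],"turn":0},{"fingers":1,"delta_pos":[12.2,-14,0],"turn":0},{"fingers":1,"delta_pos":[12.2,-14,0],"turn":0},{"fingers":1,"delta_pos":[12.2,-14,3],"turn":0},{"fingers":1,"delta_pos":[12.2,-14,5.8],"turn":0},{"fingers":1,"delta_pos":[12.2,-14,5.8],"turn":0},{"fingers":1,"delta_pos":[12.2,-14,5.8],"turn":0}]'; python3 -m handwheel '[{"fingers":1,"delta_pos":[0.5,0,0],"turn":0},{"fingers":1,"delta_pos":[1,0,0],"turn":0},{"fingers":1,"delta_pos":[1,0,0],"turn":0}]'; python3 - <<'E'
from h import *
im,d=snap('scene');cv2.imwrite('pics/s3.png',cv2.resize(im[150:260,220:360,::-1],None,fx=5,fy=5,interpolation=cv2.INTER_CUBIC))
E
```

```text
time: 7.05
tcp_pos: [0.438, 0.027, 0.1394]
ee_rot: [0.624, 0.782, -0.0, -0.001]
wrist_force: [0.9, 1.1, 0.1]
gripper_width: 0.0004
grip_force: 0.0
time: 7.35
tcp_pos: [0.4356, 0.0377, 0.1402]
ee_rot: [0.623, 0.782, 0.0, 0.0]
wrist_force: [1.1, -1.5, 0.1]
gripper_width: 0.0003
grip_force: 0.0
```

View pics/s3.png

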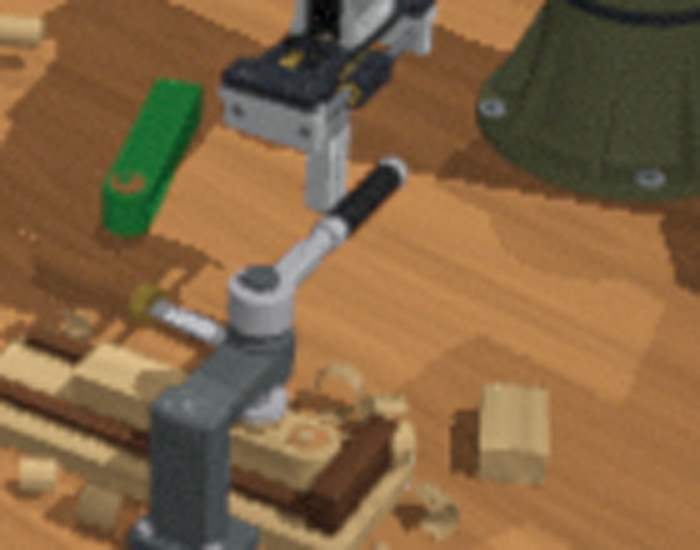

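The finger is next to the grip near (325,205), clear of it and on the trailing side. Next I work out the arc about the screw axis in tool axes.

```bash
python3 -m handwheel '[{"fingers":1,"delta_pos":[0.5,0,0],"turn":0},{"fingers":1,"delta_pos":[0.9,0,0],"turn":0},{"fingers":1,"delta_pos":[0.9,0,0],"turn":0}]';  cat >> h.py <<'E'
def arc(phis,S=(.565,.096)):
    from scipy.spatial.transform import Rotation as Ro
    s=env.sense();R=Ro.from_quat(s['ee_rot']).as_matrix();c=R.T@(np.r_[S,s['tcp_pos'][2]]-s['tcp_pos']);c[2]=0
    x=np.arctan2(R[1,0],R[0,0]); print('t',s['time'],'S in tool',c.round(4),'toolx yaw',np.degrees(x).round(2),'F tool',(R.T@s['wrist_force']).round(1))
    for p in phis: print(round(p,3),((c-Ro.from_rotvec([0,0,p]).apply(c))*100).round(2)[:2])
E
python3 -c "
from h import *
arc([.03,.06,.09,.12,.15,.18,.21,.24,.27,.3])"
```

```text
time: 7.7
tcp_pos: [0.4332, 0.0464, 0.1395]
ee_rot: [0.623, 0.782, 0.0, 0.0]
wrist_force: [-0.7, 0.2, 0.0]
gripper_width: 0.0006
grip_force: 0.0
t 7.7 S in tool [0.0191 0.1395 0.    ] toolx yaw 102.86 F tool [ 0.3 -0.6 -0. ]
0.03 [ 0.42 -0.05]
0.06 [ 0.84 -0.09]
0.09 [ 1.26 -0.11]
0.12 [ 1.68 -0.13]
0.15 [ 2.11 -0.13]
0.18 [ 2.53 -0.12]
0.21 [ 2.95 -0.09]
0.24 [ 3.37 -0.05]
0.27 [ 3.79 -0.  ]
0.3 [4.21 0.06]
```

```bash
python3 -m handwheel '[{"fingers":1,"delta_pos":[0.42,-0.05,0],"turn":0.03},{"fingers":1,"delta_pos":[0.84,-0.09,0],"turn":0.06}]'; python3 -m handwheel '[{"fingers":1,"delta_pos":[0.42,-0.03,0],"turn":0.03},{"fingers":1,"delta_pos":[0.84,-0.04,0],"turn":0.06},{"fingers":1,"delta_pos":[1.26,-0.03,0],"turn":0.09}]'; python3 -c "
from h import *
arc([.03,.06,.09,.12,.15,.18,.21,.24])"
```

```text
time: 7.9
tcp_pos: [0.4307, 0.0535, 0.1395]
ee_rot: [0.647, 0.762, -0.0, 0.0]
wrist_force: [0.7, -6.1, -0.3]
gripper_width: 0.0004
grip_force: 2.8
time: 8.2
tcp_pos: [0.4277, 0.0658, 0.1393]
ee_rot: [0.681, 0.732, -0.001, -0.0]
wrist_force: [-2.8, -6.0, 1.0]
gripper_width: 0.0007
grip_force: 2.9
t 8.2 S in tool [0.0201 0.1391 0.    ] toolx yaw 94.18 F tool [-5.8 -3.2 -1. ]
0.03 [ 0.42 -0.05]
0.06 [ 0.84 -0.1 ]
0.09 [ 1.26 -0.12]
0.12 [ 1.68 -0.14]
0.15 [ 2.1  -0.14]
0.18 [ 2.52 -0.13]
0.21 [ 2.94 -0.11]
0.24 [ 3.36 -0.08]
```

```bash
python3 -m handwheel '[{"fingers":1,"delta_pos":[0.42,-0.05,0],"turn":0.03},{"fingers":1,"delta_pos":[0.84,-0.09,0],"turn":0.06},{"fingers":1,"delta_pos":[1.26,-0.11,0],"turn":0.09},{"fingers":1,"delta_pos":[1.68,-0.13,0],"turn":0.12}]'; python3 -m handwheel '[{"fingers":1,"delta_pos":[0.42,-0.05,0],"turn":0.03},{"fingers":1,"delta_pos":[0.84,-0.09,0],"turn":0.06}]';python3 -m handwheel '[{"fingers":1,"delta_pos":[0.42,-0.05,0],"turn":0.03}]'; python3 -c "
from h import *
arc([.03,.06,.09,.12])"
```

```text
time: 8.6
tcp_pos: [0.4251, 0.0825, 0.1392]
ee_rot: [0.724, 0.69, -0.001, -0.0]
wrist_force: [-3.6, -6.2, 1.0]
gripper_width: 0.0004
grip_force: 2.9
time: 8.8
tcp_pos: [0.4245, 0.091, 0.1392]
ee_rot: [0.744, 0.668, -0.001, -0.0]
wrist_force: [-5.3, -5.9, 1.9]
gripper_width: 0.0003
grip_force: 2.9
time: 8.9
tcp_pos: [0.4244, 0.0952, 0.1392]
ee_rot: [0.754, 0.657, -0.001, -0.0]
wrist_force: [-4.8, -5.2, 2.1]
gripper_width: 0.0005
grip_force: 2.9
t 8.9 S in tool [0.02   0.1392 0.    ] toolx yaw 82.15 F tool [-5.8 -4.1 -2.1]
0.03 [ 0.42 -0.05]
0.06 [ 0.84 -0.09]
0.09 [ 1.26 -0.12]
0.12 [ 1.68 -0.14]
```

```bash
for i in 1; do python3 -m handwheel '[{"fingers":1,"delta_pos":[0.42,-0.05,0],"turn":0.03},{"fingers":1,"delta_pos":[0.84,-0.09,0],"turn":0.06}]'; done | grep -E "force|tcp"; python3 -m handwheel '[{"fingers":1,"delta_pos":[0.42,-0.05,0],"turn":0.03}]'| grep -E "force|tcp"; python3 -c "
from h import *
arc([.03])"
```

```text
tcp_pos: [0.4246, 0.1037, 0.1392]
wrist_force: [-5.7, -4.8, 1.8]
grip_force: 2.9
tcp_pos: [0.4249, 0.1079, 0.1391]
wrist_force: [-5.1, -4.9, 1.0]
grip_force: 3.0
t 9.2 S in tool [0.0199 0.1392 0.    ] toolx yaw 76.99 F tool [-5.9 -3.9 -0.9]
0.03 [ 0.42 -0.05]
```

```bash
python3 -m handwheel '[{"fingers":1,"delta_pos":[0.42,-0.05,0],"turn":0.03}]'| grep -E "force|tcp"; python3 -m handwheel '[{"fingers":1,"delta_pos":[0.42,-0.05,0],"turn":0.03}]'| grep -E "force|tcp"; python3 -c "
from h import *
arc([.03])"
```

```text
tcp_pos: [0.4253, 0.1121, 0.1391]
wrist_force: [-5.3, -4.4, 2.0]
grip_force: 3.2
tcp_pos: [0.4258, 0.1163, 0.1391]
wrist_force: [-7.0, -5.7, 1.4]
grip_force: 3.3
t 9.4 S in tool [0.02   0.1392 0.    ] toolx yaw 73.55 F tool [-7.4 -5.2 -1.4]
0.03 [ 0.42 -0.05]
```

```bash
python3 -m handwheel '[{"fingers":1,"delta_pos":[0.42,-0.05,0],"turn":0.03}]'| grep -E "force|tcp"; python3 -c "
from h import *
arc([.03])"
```

```text
tcp_pos: [0.4265, 0.1204, 0.1391]
wrist_force: [-6.7, -5.2, 2.0]
grip_force: 3.4
t 9.5 S in tool [0.02   0.1392 0.    ] toolx yaw 71.84 F tool [-7.  -4.7 -2. ]
0.03 [ 0.42 -0.05]
```

```bash
python3 -m handwheel '[{"fingers":1,"delta_pos":[0.42,-0.05,0],"turn":0.03}]'| grep -E "force|tcp"; python3 -m handwheel '[{"fingers":1,"delta_pos":[0.42,-0.05,0],"turn":0.03}]'| grep -E "force|tcp"; python3 -m handwheel '[{"fingers":1,"delta_pos":[0.42,-0.05,0],"turn":0.03}]'| grep -E "force|tcp"
```

```text
tcp_pos: [0.4273, 0.1246, 0.1391]
wrist_force: [-7.1, -4.7, 3.3]
grip_force: 3.6
tcp_pos: [0.4282, 0.1287, 0.139]
wrist_force: [-8.2, -6.1, 2.5]
grip_force: 3.7
tcp_pos: [0.4292, 0.1328, 0.139]
wrist_force: [-7.9, -5.1, 1.7]
grip_force: 3.8
```

```bash
python3 -m handwheel '[{"fingers":1,"delta_pos":[0.42,-0.05,0],"turn":0.03}]'| grep -E "force|tcp"; python3 -c "
from h import *
arc([.03])"
```

```text
tcp_pos: [0.4304, 0.1369, 0.139]
wrist_force: [-8.4, -5.1, 2.4]
grip_force: 4.0
t 9.9 S in tool [0.02   0.1393 0.    ] toolx yaw 64.96 F tool [-8.2 -5.4 -2.3]
0.03 [ 0.42 -0.05]
```

```bash
python3 -m handwheel '[{"fingers":1,"delta_pos":[0.42,-0.05,0],"turn":0.03}]'| grep -E "force|tcp"; python3 -m handwheel '[{"fingers":1,"delta_pos":[0.42,-0.05,0],"turn":0.03}]'| grep -E "force|tcp"
```

```text
tcp_pos: [0.4316, 0.1409, 0.139]
wrist_force: [-8.9, -5.3, 3.3]
grip_force: 4.1
tcp_pos: [0.433, 0.1448, 0.1389]
wrist_force: [-8.9, -5.1, 1.9]
grip_force: 4.2
```

```bash
python3 -m handwheel '[{"fingers":1,"delta_pos":[0.42,-0.05,0],"turn":0.03}]'| grep -E "force|tcp"; python3 -m handwheel '[{"fingers":1,"delta_pos":[0.42,-0.05,0],"turn":0.03}]'| grep -E "force|tcp"
```

```text
tcp_pos: [0.4345, 0.1488, 0.1389]
wrist_force: [-9.6, -5.0, 2.8]
grip_force: 4.4
tcp_pos: [0.4362, 0.1527, 0.1389]
wrist_force: [-9.3, -4.7, 3.4]
grip_force: 4.5
```

```bash
python3 -m handwheel '[{"fingers":1,"delta_pos":[0.42,-0.05,0],"turn":0.03}]'| grep -E "force|tcp"; python3 -m handwheel '[{"fingers":1,"delta_pos":[0.42,-0.05,0],"turn":0.03}]'| grep -E "force|tcp"; python3 -c "
from h import *
arc([.03])"
```

```text
tcp_pos: [0.438, 0.1565, 0.1389]
wrist_force: [-9.6, -4.9, 3.4]
grip_force: 4.4
tcp_pos: [0.4399, 0.1603, 0.1389]
wrist_force: [-8.4, -1.9, 3.4]
grip_force: 3.8
t 10.5 S in tool [0.0199 0.1392 0.    ] toolx yaw 54.65 F tool [-6.4 -5.8 -3.3]
0.03 [ 0.42 -0.05]
```

```bash
python3 -m handwheel '[{"fingers":1,"delta_pos":[0.42,-0.05,0],"turn":0.03}]'| grep -E "force|tcp"
```

```text
tcp_pos: [0.4421, 0.1641, 0.139]
wrist_force: [-7.3, -2.5, 2.9]
grip_force: 3.3
```

```bash
python3 -m handwheel '[{"fingers":1,"delta_pos":[0.21,-0.02,0],"turn":0.015},{"fingers":1,"delta_pos":[0.21,-0.02,0],"turn":0.015}]'| grep -E "force|tcp"
```

```text
tcp_pos: [0.4434, 0.1661, 0.139]
wrist_force: [-6.6, -2.7, 0.9]
grip_force: 2.9
```

Clicked: the force peaked at about 9 N and fell by a third. Next I ease back so the handle follows, then clear away.

```bash
python3 -m handwheel '[{"fingers":1,"delta_pos":[-0.4,0,0],"turn":0},{"fingers":1,"delta_pos":[-0.8,0,0],"turn":0},{"fingers":1,"delta_pos":[-1.2,0,0],"turn":0},{"fingers":1,"delta_pos":[-1.6,0,0],"turn":0},{"fingers":1,"delta_pos":[-2.2,0,0],"turn":0},{"fingers":1,"delta_pos":[-3.5,0,0],"turn":0},{"fingers":1,"delta_pos":[-3.5,0,0],"turn":0},{"fingers":1,"delta_pos":[-3.5,0,-4],"turn":0},{"fingers":1,"delta_pos":[-3.5,0,-8],"turn":0},{"fingers":1,"delta_pos":[-3.5,0,-8],"turn":0},{"fingers":1,"delta_pos":[-3.5,0,-8],"turn":0}]'; python3 -m handwheel '[{"fingers":1,"delta_pos":[-5,-3,0],"turn":0},{"fingers":1,"delta_pos":[-10,-6,0],"turn":0},{"fingers":1,"delta_pos":[-10,-6,0],"turn":0},{"fingers":1,"delta_pos":[-10,-6,0],"turn":0},{"fingers":1,"delta_pos":[-10,-6,0],"turn":0}]'; python3 - <<'E'
from h import *
im,d=snap('scene');cv2.imwrite('pics/s4.png',cv2.resize(im[150:290,170:340,::-1],None,fx=4,fy=4,interpolation=cv2.INTER_CUBIC))
E
```

```text
time: 11.9
tcp_pos: [0.4229, 0.1386, 0.2197]
ee_rot: [0.898, 0.439, 0.001, 0.0]
wrist_force: [0.0, -0.4, -0.8]
gripper_width: 0.0005
grip_force: 0.0
time: 12.4
tcp_pos: [0.3145, 0.0965, 0.219]
ee_rot: [0.898, 0.439, -0.0, -0.0]
wrist_force: [0.5, -0.7, -0.1]
gripper_width: 0.0004
grip_force: 0.0
```

View pics/s4.png

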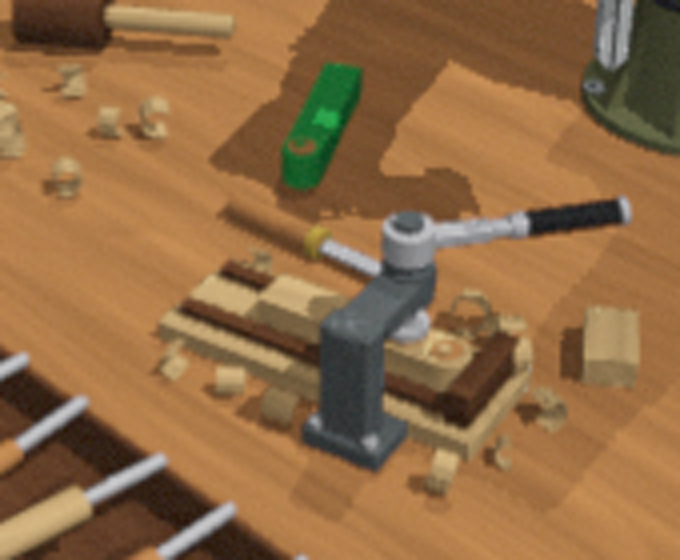

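The picture shows the pad on the blank at (405,325), the round end against the stop at (465,360), the handle free near (575,215), and nothing else disturbed. I'm handing it in.

```bash
python3 -c "
from h import *
print(env.sign_off())"
```

```text
the job is handed in; nothing more can be done
None
```

I handed the job in at 12.4 s of robot time: the blank is home against the stop and clamped, and the wrench clicked at about 9 N, was stopped about 0.1 rad past the click by the force drop, and was let go; the sign-off returned no verdict.

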